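# Load the repair kit tray: each part into the foam insert cut for it

## Robot

A 6-joint arm with a two-finger parallel gripper is mounted at the origin on a cart in front of the work surface, level with it; the furniture and walls round the work are solid. World frame = base frame: x ahead of the robot, y to its left, z up, the work surface at z = 0. Lengths are in mm, angles in rad, forces in N, time in s.
With the tool pointing down it reaches from about 400 to 925 mm from the base axis. Payload 12.5 kg.
Tool frame: the origin (TCP) lies on the mounting face of the last link; the fingertips stand 190 mm ahead of it and the grasp point (between the pads) lies 171 mm ahead of it; z points along the fingers, y is the line along which they close (so a half turn about z gives the same grasp; the last joint's range is limited). The gripper opens to 95 mm and grips with 3 to 60 N. Pads are 20 mm wide; open, the fingers measure 119 mm over their backs; the gripper's body (75 mm by 180 mm) begins 59 mm behind the grasp point.
Start: joints at [-1.28, 0.491, 1.559, -0, 1.092, -0.106], TCP at [241.562, -576.431, 404.761] pointing down, gripper open.
Joint ranges: [-3.1, 3.1], [-0.84, 2.19], [0.05, 2.79], [-1.13, 4.28], [0.06, 2.93], [-2.69, 2.69]. Speed limits (rad/s): [2.22, 2.22, 2.79, 3.14, 3.14, 3.14].

## Interface

Orientations are given as [roll, pitch, yaw] about the fixed x, y, z axes, in that order (R = Rz(yaw) Ry(pitch) Rx(roll)).
In Python, from cell import * gives the robot as it stands.
- The arm moves only by the tool arm_command, never from a script. Its argument "rows" is a list that holds one entry, the list of rows, each a list of 7 numbers: the shift along the tool's x, y, z normalised to -1 to 1, where 1 is 0.15 m, then the turn, a rotation vector about the tool's x, y, z normalised to -1 to 1, where 1 is 360 degrees, then the opening, from -1 (shut) to 1 (fully open). A call has 1 to 10 rows; each row is the pose to reach, as a shift and turn from the pose commanded when the call began, along the tool's axes at that moment, turning the shorter way round; what a row does not reach only later rows make up. A row lasts 1/12 s, in which the tool goes at most 41.7 mm and 7.16 degrees, less where a joint would pass 70% of its speed; a pose out of reach is approached as far as the arm can. A call with a number of a shift or a turn outside -1 to 1 is refused whole. A call with a gripper value outside its range is refused whole. The fingers move at their own pace and stop on an object; the grip force is fixed at half the most. Time passes only in rows, so rows that repeat a pose let the fingers close. It gives the time, the measured TCP pose, the force, the opening and the grip force at its end, in the units of the state.
- state(): the state, without advancing time (a new reading comes with each control period).
- read_camera(name): name is "scene" or "top"; returns (picture, depth): 384x512x3 uint8, red, green, blue; 384x512 float32, mm along the optical axis (not along the pixel's ray), 0 where there is no reading.
- get_calibration(name): a dict with "camera_matrix" (3x3 intrinsics, pixels), "position" and "orientation" of the camera in the world. Camera axes: x right, y up, looking along -z (the intrinsics and any distortion apply to the point x, -y, -z); pixel columns grow to the right and rows downward; lengths in mm; the calibration is good to about 2 mm. A picture is of the moment at which its call begins. get_calibration takes no time and is no camera call.
- job_done(): hands the job in; it is judged then, once.
The state is a dict: "t": time; "joints": joint angles; "qvel": joint speeds; "tau": joint torques, N m; "eef_pos": TCP position; "tcp_rot": TCP orientation; "ft_force": force on the tool from outside, world axes, zero at the start; "moment": the same for the moment, N m; "opening": opening from 0.0 (shut) to 1.0 (fully open); "grip_force": force on a finger pad.
Only numpy, scipy, OpenCV 4.12 (cv2) and the standard library are available. Lean on these libraries where they do the work, as an engineer would, in place of code of your own. Each camera call takes 0.05 s, during which the arm holds its last target. There are 200 camera calls.

## Task

Load the repair kit tray: lay the surge board, the serial plug, the connector strip and the flux jar each in the foam insert whose pocket is cut to its outline, lying flat on the pocket's floor. Set them down with the gripper, do not drop or throw them.

Things in the scene. Friction and masses are not known exactly. Their poses are not given: they have to be found in the camera images.
- surge_board: loose green circuit board with a row of blue disc components and green terminals, 55 mm (x) by 100 mm (y); solid for 18 mm up from its underside, the discs reach 27 mm. Origin: centre of its underside, z up. Grasp it across its 55 mm width, at the middle of its length. About 80 g.
- serial_plug: loose beige plug hood with a black cable end, 42 mm (x) by 76 mm (y) by 16 mm high. Origin: centre of its underside, z up. Grasp it across its 42 mm width. About 45 g.
- connector_strip: loose blue plastic edge connector, a bar 12 mm (x) by 70 mm (y) by 15 mm high. Origin: centre of its underside, z up. Grasp it across its 12 mm width. About 30 g.
- flux_jar: loose round jar with a black cap, 46 mm across and 38 mm high, standing upright. Origin: centre of its underside, z up. About 50 g. A card rack 62 mm high stands behind the tray, along y; some of the parts lie beyond it, others in front.
- insert_board: fixed black foam insert, 126 (x) by 78 (y) by 14 mm high; origin: centre of its underside, 2 mm above the worktop, x along the pocket. Pocket floor (grey) 4 mm above the origin; pocket 105 by 60 mm at the floor, 10 mm deep, 4.5 mm bevels: cut for the surge board, lying lengthwise, either way round. A 34 mm wide finger channel crosses it along y at floor level.
- insert_plug: fixed black foam insert, 126 (x) by 78 (y) by 14 mm high; origin: centre of its underside, 2 mm above the worktop, x along the pocket. Pocket floor (grey) 4 mm above the origin; pocket 81 by 47 mm at the floor, 10 mm deep, 4.5 mm bevels: cut for the serial plug, lying lengthwise, either way round. A 34 mm wide finger channel crosses it along y at floor level.
- insert_strip: fixed black foam insert, 126 (x) by 78 (y) by 14 mm high; origin: centre of its underside, 2 mm above the worktop, x along the pocket. Pocket floor (grey) 4 mm above the origin; pocket 75 by 17 mm at the floor, 10 mm deep, 4.5 mm bevels: cut for the connector strip, lying lengthwise, either way round. A 34 mm wide finger channel crosses it along y at floor level.
- insert_jar: fixed black foam insert, 126 (x) by 78 (y) by 14 mm high; origin: centre of its underside, 2 mm above the worktop, x along the pocket. Pocket floor (grey) 4 mm above the origin; pocket round, 51 mm across at the floor, 10 mm deep, 4.5 mm bevels: cut for the flux jar. A 34 mm wide finger channel crosses it along y at floor level. The inserts lie side by side in an aluminium tray with a 13 mm rim.
Things that resemble listed ones, but are neither listed nor needed, are in the scene too. Leave any green look-alike of the flux_jar alone.

How it is judged (in metres and radians):
At the end, for the whole second after the job is handed in: Each part lies at rest in its own insert: centre within 8 mm of the pocket's centre, underside within 3 mm of the pocket floor's height, upright or flat within 0.1 rad, and (all but the round jar) its length along the pocket's within 0.15 rad (horizontal distance between surge_board and insert_board below 0.008 m and z of surge_board in the frame of insert_board between 0.001 and 0.007 m and angle between each of surge_board, serial_plug, connector_strip, flux_jar's own z axis and vertical below 0.1 rad and linear speed of each of surge_board, serial_plug, connector_strip, flux_jar below 0.02 m/s and angle between the y axis of surge_board and the x axis of insert_board, either way round below 0.15 rad and horizontal distance between serial_plug and insert_plug below 0.008 m and z of serial_plug in the frame of insert_plug between 0.001 and 0.007 m and angle between the y axis of serial_plug and the x axis of insert_plug, either way round below 0.15 rad and horizontal distance between connector_strip and insert_strip below 0.008 m and z of connector_strip in the frame of insert_strip between 0.001 and 0.007 m and angle between the y axis of connector_strip and the x axis of insert_strip, either way round below 0.15 rad and horizontal distance between flux_jar and insert_jar below 0.008 m and z of flux_jar in the frame of insert_jar between 0.001 and 0.007 m); the robot touches nothing.
It fails at once if a part is dropped or thrown: it moves at more than 0.8 m/s (a free fall of some 30 mm) with no finger touching it ((linear speed of surge_board above 0.8 m/s and contact force between surge_board and the fingers below 0.05 N) or (linear speed of serial_plug above 0.8 m/s and contact force between serial_plug and the fingers below 0.05 N) or (linear speed of connector_strip above 0.8 m/s and contact force between connector_strip and the fingers below 0.05 N) or (linear speed of flux_jar above 0.8 m/s and contact force between flux_jar and the fingers below 0.05 N)).
It also fails if it takes over 106 s, if anything falls off the work surface, if the arm or the gripper's body presses on something with over 40 N, if the wrist force passes 120 N, or if a joint passes its speed limit or range.

## Working session

There is one attempt and no reset: what is moved stays moved. The work goes in short steps, Python scripts to look and compute and a tool call to move; the robot and the scene stay as the last step left them, time stands still between calls to the robot, and variables do not carry over. Pictures are saved under pics/ and viewed, at most 14 in all, crops included, and the job is handed in when it is done.

Besides the shell and the picture viewer there is one more tool, called after ">>>" by a JSON object that holds its "api" and its "payload", one argument or row to a line. arm_command: Moves the arm, as the interface text tells. Its arguments: {"type":"object","properties":{"rows":{"type":"array","items":{"type":"array","items":{"type":"array","items":{"type":"number","minimum":-1,"maximum":1}}}}},"required":["rows"]}

```bash
mkdir -p pics; ls
python3 - <<'E'
from cell import *
import cv2,numpy as np
for n in("top","scene"):
    p,d=read_camera(n); c=get_calibration(n); print(n,c)
    np.savez(f"pics/{n}0.npz",p=p,d=d)
    cv2.imwrite(f"pics/{n}0.png",cv2.resize(p[:,:,::-1],(800,600),interpolation=cv2.INTER_CUBIC))
print(state())
E
```

```text
pics
top {'camera_matrix': array([[386.43401545,   0.        , 249.83358488],
       [  0.        , 386.43401545, 188.54038098],
       [  0.        ,   0.        ,   1.        ]]), 'position': array([ 527.37113543,  -32.87894667, 1126.56847604]), 'orientation': array([ 0.06091673,  0.02391457, -1.57147543])}
scene {'camera_matrix': array([[369.00096287,   0.        , 259.93103709],
       [  0.        , 369.00096287, 192.6520489 ],
       [  0.        ,   0.        ,   1.        ]]), 'position': array([166.41382559, 759.56060656, 714.74116304]), 'orientation': array([ 0.9060712 , -0.01329767, -2.62873873])}
{'t': 0.1, 'joints': array([-1.27961499e+00,  4.91512294e-01,  1.55939243e+00, -1.51155569e-05,
        1.09171441e+00, -1.05569532e-01]), 'qvel': array([-0.00153793, -0.00206114, -0.00199115, -0.00084539, -0.00038714,
        0.00119417]), 'tau': array([ 5.01595350e-03, -6.13622260e+01, -2.58604521e+01,  6.94945687e-02,
        4.70603909e-02, -6.56257112e-05]), 'eef_pos': array([ 241.54463451, -576.40965431,  404.21065062]), 'tcp_rot': array([-3.14057047e+00, -9.48327614e-05,  3.96757791e-01]), 'ft_force': array([ 0.10601846,  0.05755077, -0.24989754]), 'moment': array([ 0.00071657, -0.0180602 ,  0.0495925 ]), 'grip_force': 0.0, 'opening': 1.0017430349266558}
```

View pics/top0.png

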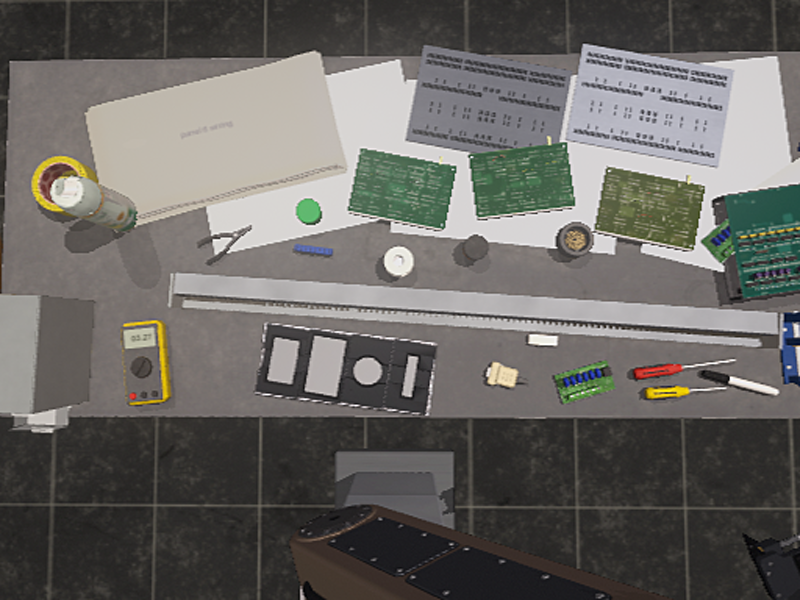

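View pics/scene0.png

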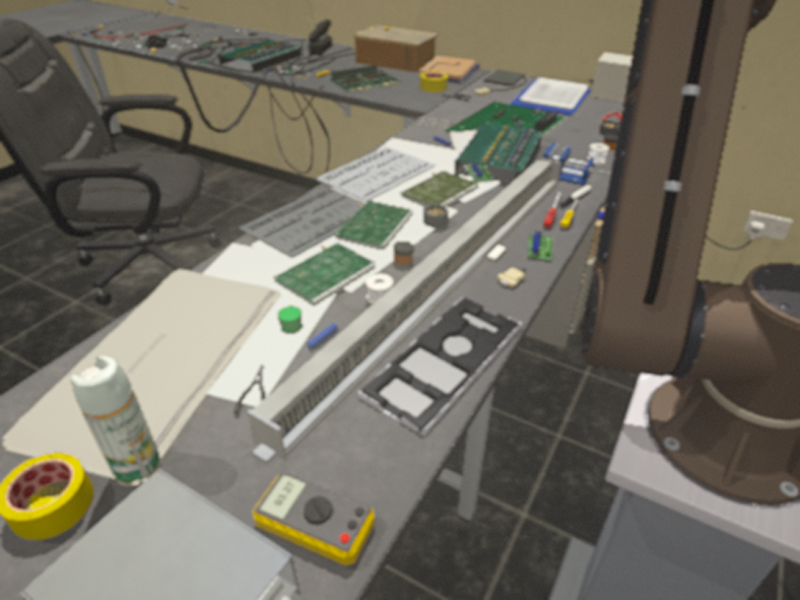

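Candidates in the top view (800×600): the round objects are the black cap at (474,248), green cap (307,210), white reel (398,262) and cup (575,240). The black cap with amber body fits flux_jar, and the green one is the look-alike. The strip is blue at (314,250), the plug beige at (503,375) and the board at (584,382). The pockets from left to right are plug, board, jar and strip. I'll confirm in crops.

```bash
cat > h.py <<'E'
import numpy as np,cv2
from scipy.spatial.transform import Rotation as R
from cell import *
def world(name,d):
    c=get_calibration(name);K=c["camera_matrix"];v,u=np.indices(d.shape)
    p=np.dstack([(u-K[0,2])/K[0,0]*d,-(v-K[1,2])/K[1,1]*d,-d])
    return p@R.from_euler('xyz',c["orientation"]).as_matrix().T+c["position"]
def pix2w(name,u,v,z):
    c=get_calibration(name);K=c["camera_matrix"]
    r=R.from_euler('xyz',c["orientation"]).apply([(u-K[0,2])/K[0,0],-(v-K[1,2])/K[1,1],-1])
    return c["position"]+r*(z-c["position"][2])/r[2]
def w2pix(name,P):
    c=get_calibration(name);K=c["camera_matrix"]
    q=R.from_euler('xyz',c["orientation"]).inv().apply(np.array(P)-c["position"])
    return K[0,0]*q[0]/-q[2]+K[0,2],K[1,1]*-q[1]/-q[2]+K[1,2]
def crop(p,c0,c1,r0,r1,s,f):
    cv2.imwrite(f,cv2.resize(p[r0:r1,c0:c1,::-1],None,fx=s,fy=s,interpolation=cv2.INTER_CUBIC))
E
python3 - <<'E'
from h import *
z=np.load("pics/top0.npz");p,d=z["p"],z["d"]
crop(p,160,292,195,275,6,"pics/c1.png")
a=p[225:265,300:400];b=p[140:180,185:215+70]
m=np.vstack([b,a])[:,:,::-1]
cv2.imwrite("pics/c2.png",cv2.resize(m,None,fx=7,fy=7,interpolation=cv2.INTER_CUBIC))
W=world("top",d)
for n,(c0,c1,r0,r1) in dict(board=(350,396,228,262),plug=(306,338,230,252),strip=(184,216,152,168),jar=(290,318,145,172)).items():
    w=W[r0:r1,c0:c1].reshape(-1,3); g=np.median(w[:,2]);
    print(n,"table z",g,"max",w[:,2].max())
    q=w[w[:,2]>g+7].astype(np.float32)
    print(len(q),cv2.minAreaRect(q[:,:2]),q.mean(0),np.percentile(q[:,2],[10,50,90]))
# grey floors
hsv=cv2.cvtColor(p,cv2.COLOR_RGB2GRAY)
sub=np.zeros_like(hsv);sub[200:270,165:282]=(hsv[200:270,165:282]>130)
n,l,s,c=cv2.connectedComponentsWithStats(sub)
for i in range(1,n):
    if s[i,4]>60:
        q=W[l==i].astype(np.float32);print(s[i],c[i],cv2.minAreaRect(q[:,:2]),np.median(q[:,2]))
print([W[r,c] for r,c in((190,200),(180,350),(187,420))])
rk=W[165:225,105:500].reshape(-1,3);rk=rk[rk[:,2]>40];print("rack",cv2.minAreaRect(rk[:,:2].astype(np.float32)),rk[:,2].max())
E
```

```text
board table z 2.054650748478821 max 1126.568476043821Traceback (most recent call last):
  File "<stdin>", line 12, in <module>
cv2.error: OpenCV(4.12.0) /io/opencv/modules/imgproc/src/convhull.cpp:143: error: (-215:Assertion failed) total >= 0 && (depth == CV_32F || depth == CV_32S) in function 'convexHull'
```

View pics/c1.png

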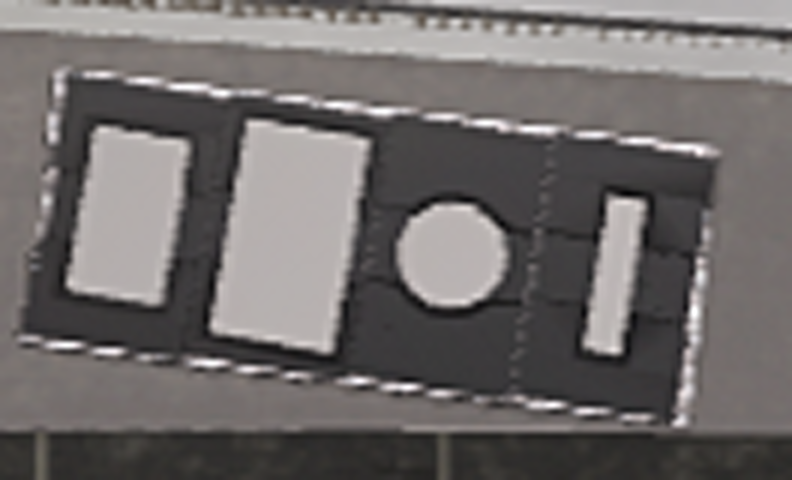

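View pics/c2.png

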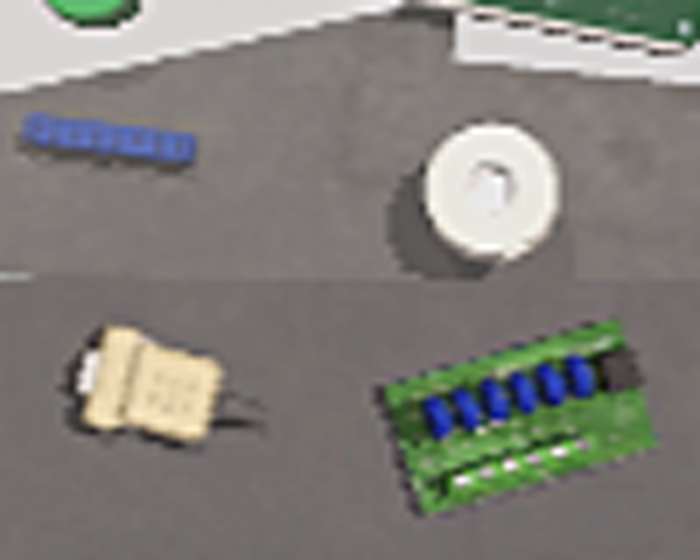

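The crops show the four grey pockets clearly: plug, board, round jar and strip. They also show the blue strip, the beige plug (silver front on the left, cable on the right) and the green board.

Run:
```python
from h import *
np.set_printoptions(precision=1,suppress=True)
z=np.load("pics/top0.npz");p,d=z["p"],z["d"]
W=world("top",d).astype(np.float32)
def rect(q):
    (c,s,a)=cv2.minAreaRect(np.ascontiguousarray(q[:,:2]));return np.array([*c,*s,a])
for n,(c0,c1,r0,r1) in dict(board=(350,396,228,262),plug=(306,338,230,252),strip=(184,216,152,168),jar=(290,316,145,172),green=(185,208,122,146)).items():
    w=W[r0:r1,c0:c1][d[r0:r1,c0:c1]>0]; g=np.percentile(w[:,2],20)
    q=w[(w[:,2]>g+6)&(w[:,2]<60)]
    print(n,"tab",g,len(q),rect(q),q.mean(0),np.percentile(q[:,2],[10,50,90,100]))
    if n=="plug":
        for x in (3,10,12):
            q=w[(w[:,2]>g+x)&(w[:,2]<60)];print(x,len(q),rect(q))
g=cv2.cvtColor(p,cv2.COLOR_RGB2GRAY)
sub=np.zeros_like(g);sub[213:258,168:275]=(g[213:258,168:275]>130)
n,l,s,c=cv2.connectedComponentsWithStats(sub)
for i in range(1,n):
    if s[i,4]>60:
        m=(l==i)&(d>0);q=W[m];print(s[i],rect(q),q[:,:2].mean(0),np.median(q[:,2]))
rk=W[165:225,105:500][d[165:225,105:500]>0];rk=rk[(rk[:,2]>45)&(rk[:,2]<75)];print("rack",rect(rk),rk[:,2].max())
print(w2pix("scene",[700,-130,38]),w2pix("top",[700,-130,38]))
z=np.load("pics/scene0.npz");crop(z["p"],235,290,145,185,8,"pics/c3.png")
```

```text
board tab -1.1723039 540 [ 435.7 -355.8   68.5  116.7    7.9] [ 437.1 -358.1   12.5] [ 5.4  8.9 23.8 29.3]
plug tab -1.3627003 270 [ 448.6 -212.7   91.3   42.1   80.4] [ 447.5 -211.2   13.6] [10.2 14.  16.9 19.4]
3 332 [ 445.7 -211.9   60.2   88.5    0.1]
10 256 [ 443.3 -217.    75.9   40.4   70.3]
12 234 [ 442.9 -217.7   74.3   40.5   70. ]
strip tab -1.7231779 110 [680.5 146.8  26.5  83.5   7. ] [680.6 140.3  13.1] [ 8.9 13.6 16.5 20.8]
jar tab -0.97653174 225 [ 685.1 -160.    68.8   63.     9.2] [ 680.6 -159.4   35.4] [32.5 37.4 40.3 43.2]
green tab 0.291376 229 [750.5 143.2  44.6  50.1  44.6] [747.5 144.2  36.9] [29.9 38.9 41.7 45.5]
[195 215  27  39 749] [465.  115.7  61.5 104.4  80. ] [464.9 115.9] 5.6807666
[171 216  21  30 449] [474.4 194.2  48.2  80.8  80.5] [474.4 193.9] 5.711295
[226 229  19  17 250] [455.8  36.9  46.   52.2   0.3] [455.6  37.4] 5.945635
[257 228  11  26 167] [446.2 -40.9  17.9  73.6  80.3] [445.9 -40.9] 5.524627
rack [ 595.6 -154.5 1080.7  157.8   88.1] 73.86926
(np.float64(248.72383063575117), np.float64(160.5447023503575)) (np.float64(293.2657734627397), np.float64(151.01983485850437))
```

View pics/c3.png

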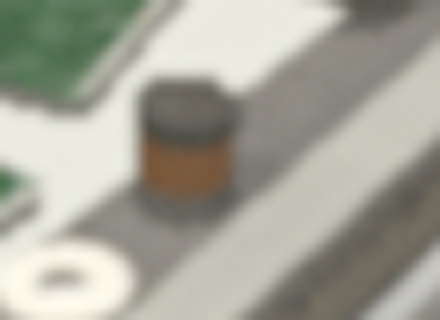

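The jar is confirmed: black cap on an amber body. Next I'll refine the poses with colour masks.

```bash
cat >> h.py <<'E'
def fit(name,mask,z):
    """mask -> centre, long-axis angle deg, extents (minAreaRect & pca) on plane z"""
    n,l,s,_=cv2.connectedComponentsWithStats(mask.astype(np.uint8));
    i=1+np.argmax(s[1:,4]);v,u=np.nonzero(l==i)
    P=np.array([pix2w(name,a,b,z)[:2] for a,b in zip(u,v)],np.float32)
    m=P.mean(0);w,V=np.linalg.eigh(np.cov((P-m).T));a=np.degrees(np.arctan2(V[1,1],V[0,1]))%180
    c=cv2.minAreaRect(P)
    Q=(P-m)@V
    return "cent",m.round(1),"ang %.1f"%a,"ext",np.round(np.sqrt(12*w),1),"rectc",np.round(c[0],1),np.round(c[1],1),"ang %.1f"%c[2]
E
python3 - <<'E'
from h import *
p=np.load("pics/top0.npz")["p"]
hsv=cv2.cvtColor(p,cv2.COLOR_RGB2HSV);g=cv2.cvtColor(p,cv2.COLOR_RGB2GRAY).astype(int)
def roi(c0,c1,r0,r1):
    m=np.zeros(g.shape,bool);m[r0:r1,c0:c1]=1;return m
f=np.ones((3,3),np.uint8)
cl=lambda m:cv2.morphologyEx(m.astype(np.uint8),cv2.MORPH_CLOSE,np.ones((5,5),np.uint8))
R_=roi(350,396,228,262);print("board",*fit("top",cl(R_&(hsv[...,1]>80)),10))
R_=roi(306,332,230,252);
print("table hsv",hsv[225,340],g[225,340])
for t in(35,60): print("plug beige",*fit("top",cl(R_&(((hsv[...,1]>t)&(g>100))|(g>140))),15))
R_=roi(184,216,152,168);print("strip",*fit("top",R_&(hsv[...,1]>90),13))
R_=roi(290,318,143,172);print(g[145:172:3,292:316:2])
for t in (70,62):print("jar",t,*fit("top",roi(290,314,145,168)&(g<t),38))
for n,c in dict(plug=(166,193,213,248),board=(194,225,213,258),jar=(224,248,225,250),strip=(254,272,225,258)).items():
    print(n,*fit("top",roi(*c)&(g>110),6))
E
```

```text
board cent [ 435.8 -358.3] ang 105.2 ext [54.  96.4] rectc [ 436.4 -359.6] [53.3 99.1] ang 16.7
table hsv [  4  16 114] 110
plug beige cent [ 448.7 -208.3] ang 75.9 ext [37.5 54.5] rectc [ 447.2 -208.1] [56.2 43.1] ang 71.0
plug beige cent [ 448.5 -208.2] ang 77.3 ext [36.5 53.8] rectc [ 449.6 -208.5] [56.4 40.7] ang 83.8
strip cent [681.  136.8] ang 82.1 ext [11.6 69.5] rectc [680.9 137.4] [68.3 11.4] ang 82.2
[[214 213 213 213 214 214 214 213 213 214 214 214]
 [213 213 214 213 214 215 217 215 214 213 213 214]
 [218 216 217 221 168  85  90  93  83 225 215 214]
 [120 121 124  88  96  99  97  95  96  83 213 229]
 [105  86  80  97  93  97  95  93  93  92  99 121]
 [ 92  89  76  90  91  90  92  91  91  92 103 122]
 [ 90  89  91  63  91  92  95  94  87  95 113 128]
 [ 87  85  91  80  79  70  64 103 110 108 108 117]
 [121  79  86  79  74  70 110 108 108 107 106 118]]
jar 70 cent [ 664.4 -144.5] ang 44.4 ext [0.  9.8] rectc [ 664.4 -144.5] [4. 0.] ang -135.6Traceback (most recent call last):
  File "<stdin>", line 14, in <module>
  File "h.py", line 21, in fit
    i=1+np.argmax(s[1:,4]);v,u=np.nonzero(l==i)
        ~~~~~~~~~^^^^^^^^^
    return _wrapfunc(a, 'argmax', axis=axis, out=out, **kwds)
    return bound(*args, **kwds)
ValueError: attempt to get argmax of an empty sequence
```

Run:
```python
from h import *
z=np.load("pics/top0.npz");p,d=z["p"],z["d"]
g=cv2.cvtColor(p,cv2.COLOR_RGB2GRAY).astype(int);W=world("top",d)
def roi(c0,c1,r0,r1):
    m=np.zeros(g.shape,bool);m[r0:r1,c0:c1]=1;return m
for t in(22,30):print("jar",*fit("top",roi(290,314,143,172)&(d>0)&(W[...,2]>t),38))
for n,c in dict(plug=(166,193,213,248),board=(194,225,213,258),jar=(224,248,225,250),strip=(254,272,225,258)).items():
    print(n,*fit("top",roi(*c)&(g>110),6))
crop(p,304,344,228,258,20,"pics/c4.png")
for y in(190,115,37,-41,140,-160):
    print(y,[np.round(w2pix("top",[x,y,62]),1).tolist() for x in(560,600,640)])
for c in (185,200,215,310,325): print(c,[(r,W[r,c,0].round(),W[r,c,2].round()) for r in range(172,208,2)])
```

```text
jar cent [ 680.4 -159.7] ang 140.2 ext [39.8 40.5] rectc [ 680.  -160.1] [44.  44.2] ang 44.4
jar cent [ 680.7 -159.6] ang 135.8 ext [39.2 40.4] rectc [ 680.7 -159.4] [42.  44.3] ang 44.9
plug cent [474.5 193.9] ang 169.9 ext [48.3 80.3] rectc [474.5 193.7] [48.3 80.1] ang 80.2
board cent [465.  115.5] ang 169.7 ext [ 61.3 104.3] rectc [465.3 115.4] [ 61.3 104.6] ang 80.0Traceback (most recent call last):
  File "<stdin>", line 8, in <module>
  File "h.py", line 22, in fit
    P=np.array([pix2w(name,a,b,z)[:2] for a,b in zip(u,v)],np.float32)
                ~~~~~^^^^^^^^^^^^
  File "h.py", line 9, in pix2w
    c=get_calibration(name);K=c["camera_matrix"]
ValueError: time passes only in moves, steps and waits
```

```bash
python3 - <<'E'
from cell import *
import pickle
pickle.dump({n:get_calibration(n) for n in("top","scene")},open("cal.pkl","wb"))
E
sed -i 's/get_calibration(name)/CAL[name]/; s/^from cell import \*/from cell import *\nimport pickle;CAL=pickle.load(open("\.\/cal.pkl","rb"))/' h.py
python3 - <<'E'
from h import *
z=np.load("pics/top0.npz");p,d=z["p"],z["d"]
g=cv2.cvtColor(p,cv2.COLOR_RGB2GRAY).astype(int);W=world("top",d)
def roi(c0,c1,r0,r1):
    m=np.zeros(g.shape,bool);m[r0:r1,c0:c1]=1;return m
for n,c in dict(jar=(224,248,225,250),strip=(254,272,225,258)).items():
    print(n,*fit("top",roi(*c)&(g>110),6))
crop(p,304,344,228,258,20,"pics/c4.png")
for c in (190,310): print(c,[(r,int(W[r,c,0]),int(W[r,c,2])) for r in range(172,208,2)])
# tray outline: dark pixels
m=roi(160,285,200,272)&(g<85)&(W[...,2]>3)
print("tray",*fit("top",cv2.morphologyEx(m.astype(np.uint8)|(roi(160,285,200,272)&(g>130)&(W[...,2]<9)).astype(np.uint8),cv2.MORPH_OPEN,np.ones((3,3),np.uint8)),14))
E
```

```text
jar cent [455.6  37.3] ang 85.2 ext [43.1 46.7] rectc [455.7  36.8] [45.9 52. ] ang 0.1
strip cent [445.9 -40.9] ang 170.3 ext [18.9 74.2] rectc [446.1 -41.1] [19.4 74. ] ang 80.3
190 [(172, 645, 0), (174, 639, 0), (176, 633, 1), (178, 627, 1), (180, 616, 66), (182, 610, 61), (184, 605, 63), (186, 599, 64), (188, 593, 65), (190, 588, 70), (192, 582, 66), (194, 578, 50), (196, 572, 55), (198, 568, 9), (200, 562, 23), (202, 557, -1), (204, 551, 0), (206, 545, 1)]
310 [(172, 644, -3), (174, 638, 0), (176, 632, 1), (178, 626, 2), (180, 621, -3), (182, 614, 0), (184, 608, 0), (186, 603, -1), (188, 593, 62), (190, 588, 60), (192, 582, 61), (194, 576, 68), (196, 571, 65), (198, 565, 64), (200, 560, 67), (202, 555, 53), (204, 550, 7), (206, 544, 11)]
tray cent [459.8  74.8] ang 83.4 ext [128.6 314.2] rectc [460.9  76.2] [319.1 127.8] ang 83.1
```

View pics/c4.png

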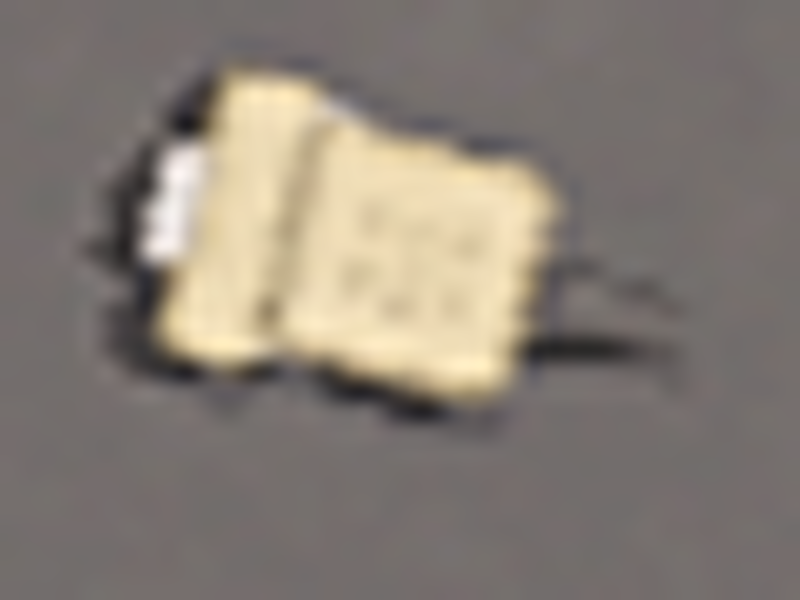

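Measured poses (mm): the board is at (436,−359) with its length at 105°. The plug is centred at about px (324,240.7) at 76°. The strip is at (681,137) at 82°, and the jar is at (680.5,−159.6). The pockets lie at about −9°. Now a small planner that prints the row numbers.

```bash
cat > plan.py <<'E'
import sys
from h import *
# args: waypoints x,y,zgrasp,yawdeg -> calls of normalised deltas from the measured pose (same target repeated n rows)
s=state();p=np.array(s["eef_pos"]);Q=R.from_euler('xyz',s["tcp_rot"])
print("t %.1f grasp %s rpy %s op %.3f q6 %.2f"%(s["t"],(p+Q.apply([0,0,171])).round(1),np.degrees(s["tcp_rot"]).round(1),s["opening"]*95,s["joints"][5]))
for a in sys.argv[1:]:
    x,y,z,yaw=map(float,a.split(","));T=R.from_euler('xyz',[np.pi,0,np.radians(yaw)]);t=np.array([x,y,z+171])
    dp=Q.inv().apply(t-p);rv=(Q.inv()*T).as_rotvec()
    k=int(np.ceil(max(np.abs(dp).max()/149,1e-9)));n=max(np.linalg.norm(t-p)/38,np.degrees(np.linalg.norm(rv))/6.8)
    k=max(k,int(np.ceil(n/9)))
    print("->",a)
    for i in range(k):
        e=p+(t-p)/(k-i);rr=rv/k
        print("  rows %d:"%(np.ceil(n/k)+1),(Q.inv().apply(e-p)/150).round(3).tolist(),(rr/2/np.pi).round(3).tolist())
        p=e;Q=Q*R.from_rotvec(rr)
    Q=T
E
python3 - <<'E'
from h import *
print(pix2w("top",324.0,240.7,10))
E
python3 plan.py 436,-359,110,105 436,-359,23,105
```

```text
[ 445.65965008 -218.21323988   10.        ]
t 0.1 grasp [ 241.5 -576.2  233.2] rpy [-179.9   -0.    22.7] op 95.166 q6 -0.11
-> 436,-359,110,105
  rows 8: [0.878, -0.418, 0.411] [-0.0, -0.0, -0.114]
  rows 8: [0.936, 0.263, 0.411] [-0.0, -0.0, -0.114]
-> 436,-359,23,105
  rows 4: [0.0, -0.0, 0.58] [0.0, 0.0, 0.0]
```

>>> {"api": "arm_command", "payload": {
  "rows": [
    [[0.878,-0.418,0.411,0,0,-0.114,0.58],[0.878,-0.418,0.411,0,0,-0.114,0.58],[0.878,-0.418,0.411,0,0,-0.114,0.58],[0.878,-0.418,0.411,0,0,-0.114,0.58],[0.878,-0.418,0.411,0,0,-0.114,0.58],[0.878,-0.418,0.411,0,0,-0.114,0.58],[0.878,-0.418,0.411,0,0,-0.114,0.58],[0.878,-0.418,0.411,0,0,-0.114,0.58]]
  ]
}}

```text
t: 0.77
eef_pos: [338.8, -467.7, 343.0]
tcp_rot: [-3.141, -0.0, 1.11]
ft_force: [0.2, -0.1, 0.9]
opening: 0.785
grip_force: 0.0
```

>>> {"api": "arm_command", "payload": {
  "rows": [
    [[0.936,0.263,0.411,0,0,-0.114,0.58],[0.936,0.263,0.411,0,0,-0.114,0.58],[0.936,0.263,0.411,0,0,-0.114,0.58],[0.936,0.263,0.411,0,0,-0.114,0.58],[0.936,0.263,0.411,0,0,-0.114,0.58],[0.936,0.263,0.411,0,0,-0.114,0.58],[0.936,0.263,0.411,0,0,-0.114,0.58],[0.936,0.263,0.411,0,0,-0.114,0.58]]
  ]
}}

```text
t: 1.43
eef_pos: [436.1, -359.5, 281.5]
tcp_rot: [3.141, 0.0, 1.824]
ft_force: [-0.3, -0.3, -0.1]
opening: 0.787
grip_force: 0.0
```

```bash
python3 plan.py 436,-359,23,105
python3 - <<'E'
from h import *
p,d=read_camera("top");cv2.imwrite("pics/top1.png",cv2.resize(p[:,:,::-1],(800,600)))
E
```

```text
t 1.4 grasp [ 436.1 -359.6  110.5] rpy [180.    0.  104.5] op 74.743 q6 -1.06
-> 436,-359,23,105
  rows 4: [0.004, 0.0, 0.583] [0.0, 0.0, -0.001]
```

View pics/top1.png

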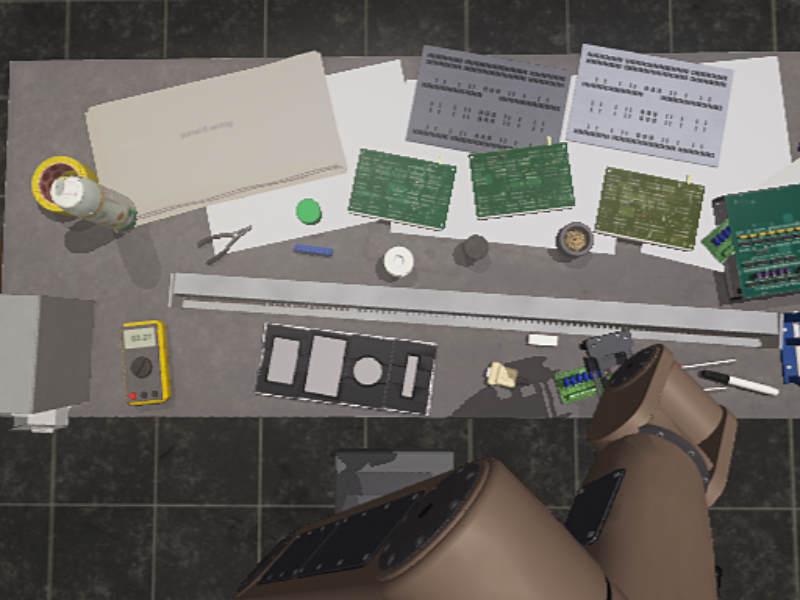

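The arm tracks accurately, and the gripper at px (610,350) is above the board, shifted by parallax. I'll descend and grip.

>>> {"api": "arm_command", "payload": {
  "rows": [
    [[0.004,0,0.25,0,0,-0.001,0.58],[0.004,0,0.4,0,0,-0.001,0.58],[0.004,0,0.5,0,0,-0.001,0.58],[0.004,0,0.55,0,0,-0.001,0.58],[0.004,0,0.583,0,0,-0.001,0.58],[0.004,0,0.583,0,0,-0.001,0.58]]
  ]
}}

```text
t: 1.98
eef_pos: [435.9, -359.0, 193.7]
tcp_rot: [-3.141, -0.0, 1.833]
ft_force: [1.1, 0.9, 0.5]
opening: 0.791
grip_force: 0.0
```

>>> {"api": "arm_command", "payload": {
  "rows": [
    [[0,0,0,0,0,0,-1],[0,0,0,0,0,0,-1],[0,0,0,0,0,0,-1],[0,0,0,0,0,0,-1],[0,0,0,0,0,0,-1],[0,0,0,0,0,0,-1],[0,0,0,0,0,0,-1],[0,0,0,0,0,0,-1]]
  ]
}}

```text
t: 2.65
eef_pos: [436.2, -358.7, 194.7]
tcp_rot: [3.141, 0.001, 1.836]
ft_force: [-0.5, 0.1, 6.8]
opening: 0.576
grip_force: 30.0
```

```bash
python3 plan.py 436,-359,110,105 465,115.5,110,171 465,115.5,29.5,171
```

```text
t 2.6 grasp [ 436.3 -358.8   23.7] rpy [1.800e+02 1.000e-01 1.052e+02] op 54.705 q6 -1.07
-> 436,-359,110,105
  rows 4: [-0.002, -0.001, -0.575] [0.0, 0.0, 0.0]
-> 465,115.5,110,171
  rows 5: [0.751, 0.251, 0.0] [-0.0, 0.0, -0.046]
  rows 5: [0.649, 0.454, 0.0] [-0.0, 0.0, -0.046]
  rows 5: [0.493, 0.62, 0.0] [-0.0, 0.0, -0.046]
  rows 5: [0.297, 0.735, 0.0] [-0.0, 0.0, -0.046]
-> 465,115.5,29.5,171
  rows 4: [-0.0, -0.0, 0.537] [0.0, 0.0, 0.0]
```

>>> {"api": "arm_command", "payload": {
  "rows": [
    [[0,0,-0.1,0,0,0,-1],[0,0,-0.3,0,0,0,-1],[0,0,-0.5,0,0,0,-1],[0,0,-0.575,0,0,0,-1],[0,0,-0.575,0,0,0,-1]]
  ]
}}

```text
t: 3.07
eef_pos: [436.3, -358.7, 282.7]
tcp_rot: [3.139, 0.004, 1.836]
ft_force: [0.8, -0.4, -1.3]
opening: 0.575
grip_force: 30.0
```

>>> {"api": "arm_command", "payload": {
  "rows": [
    [[0.15,0.05,0,0,0,-0.01,-1],[0.35,0.12,0,0,0,-0.022,-1],[0.55,0.18,0,0,0,-0.034,-1],[0.751,0.251,0,0,0,-0.046,-1],[0.751,0.251,0,0,0,-0.046,-1]]
  ]
}}

```text
t: 3.48
eef_pos: [442.3, -235.8, 278.7]
tcp_rot: [-3.14, -0.004, 2.132]
ft_force: [0.4, -0.1, -0.5]
opening: 0.578
grip_force: 30.0
```

>>> {"api": "arm_command", "payload": {
  "rows": [
    [[0.16,0.11,0,0,0,-0.01,-1],[0.32,0.22,0,0,0,-0.022,-1],[0.48,0.33,0,0,0,-0.034,-1],[0.649,0.454,0,0,0,-0.046,-1],[0.649,0.454,0,0,0,-0.046,-1]]
  ]
}}

```text
t: 3.9
eef_pos: [449.2, -117.9, 279.0]
tcp_rot: [-3.141, -0.003, 2.42]
ft_force: [-0.2, -0.4, -0.1]
opening: 0.578
grip_force: 30.0
```

>>> {"api": "arm_command", "payload": {
  "rows": [
    [[0.12,0.15,0,0,0,-0.01,-1],[0.24,0.31,0,0,0,-0.022,-1],[0.37,0.47,0,0,0,-0.034,-1],[0.493,0.62,0,0,0,-0.046,-1],[0.493,0.62,0,0,0,-0.046,-1]]
  ]
}}

```text
t: 4.32
eef_pos: [456.1, 0.2, 279.2]
tcp_rot: [-3.141, -0.002, 2.709]
ft_force: [0.4, -0.3, -1.4]
opening: 0.577
grip_force: 30.0
```

```bash
python3 plan.py 465,115.5,90,171 465,115.5,29.5,171
```

```text
t 4.3 grasp [4.558e+02 2.000e-01 1.082e+02] rpy [-1.800e+02 -1.000e-01  1.552e+02] op 54.769 q6 -1.28
-> 465,115.5,90,171
  rows 5: [0.268, 0.723, 0.121] [-0.0, -0.0, -0.044]
-> 465,115.5,29.5,171
  rows 3: [-0.0, -0.0, 0.403] [0.0, 0.0, 0.0]
```

>>> {"api": "arm_command", "payload": {
  "rows": [
    [[0.07,0.18,0.03,0,0,-0.011,-1],[0.14,0.36,0.06,0,0,-0.022,-1],[0.2,0.54,0.09,0,0,-0.033,-1],[0.268,0.723,0.121,0,0,-0.044,-1],[0.268,0.723,0.121,0,0,-0.044,-1],[0.268,0.723,0.121,0,0,-0.044,-1]]
  ]
}}

```text
t: 4.82
eef_pos: [466.1, 112.9, 260.9]
tcp_rot: [-3.141, -0.001, 2.98]
ft_force: [0.9, -0.3, -1.2]
opening: 0.575
grip_force: 30.0
```

```bash
python3 plan.py 465,115.5,46,171 465,115.5,29.5,171;python3 - <<'E'
from h import *
m=[]
p,d=read_camera("top");q,d=read_camera("scene")
a=cv2.resize(p[190:275,160:290],(780,510)[:2]);
crop(p,155,285,180,275,6,"pics/p1.png");crop(q,210,350,170,285,5,"pics/p2.png")
E
```

```text
t 4.8 grasp [465.8 112.9  89.9] rpy [-1.800e+02 -1.000e-01  1.707e+02] op 54.633 q6 -1.31
-> 465,115.5,46,171
  rows 3: [0.009, 0.016, 0.293] [-0.0, -0.0, -0.001]
-> 465,115.5,29.5,171
  rows 2: [-0.0, -0.0, 0.11] [0.0, 0.0, 0.0]
```

View pics/p2.png

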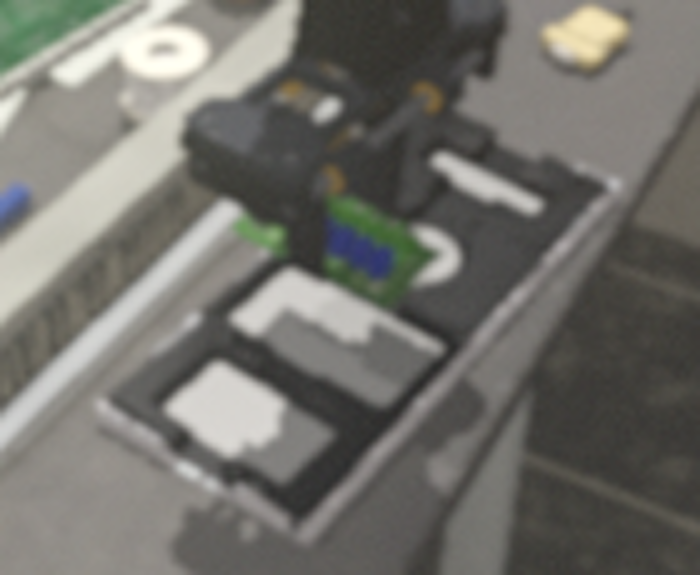

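The board is held flat above its pocket, and the parallel edges look aligned. I'll descend in stages.

>>> {"api": "arm_command", "payload": {
  "rows": [
    [[0.009,0.016,0.1,0,0,-0.001,-1],[0.009,0.016,0.2,0,0,-0.001,-1],[0.009,0.016,0.293,0,0,-0.001,-1],[0.009,0.016,0.33,0,0,-0.001,-1],[0.009,0.016,0.36,0,0,-0.001,-1],[0.009,0.016,0.38,0,0,-0.001,-1],[0.009,0.016,0.39,0,0,-0.001,-1],[0.009,0.016,0.4,0,0,-0.001,-1],[0.009,0.016,0.4,0,0,-0.001,-1]]
  ]
}}

```text
t: 5.67
eef_pos: [464.8, 114.8, 202.7]
tcp_rot: [-3.141, -0.0, 2.985]
ft_force: [-4.5, -2.5, 6.7]
opening: 0.572
grip_force: 30.0
```

```bash
python3 plan.py 465,115.5,29.5,171
```

```text
t 5.7 grasp [464.8 114.8  31.7] rpy [-180.   -0.  171.] op 54.374 q6 -1.31
-> 465,115.5,29.5,171
  rows 2: [-0.001, 0.005, 0.015] [-0.0, -0.0, 0.0]
```

>>> {"api": "arm_command", "payload": {
  "rows": [
    [[-0.001,0.003,0.008,0,0,0,-1],[-0.001,0.003,0.015,0,0,0,-1],[-0.001,0.003,0.018,0,0,0,-1],[-0.001,0.003,0.018,0,0,0,-1]]
  ]
}}

```text
t: 6.0
eef_pos: [465.0, 114.9, 201.7]
tcp_rot: [-3.141, 0.002, 2.986]
ft_force: [-8.7, -9.8, 36.5]
opening: 0.573
grip_force: 30.0
```

```bash
python3 plan.py 465,115.5,29.5,171; python3 -c "
from h import *
print(state()['ft_force'],state()['moment'])"
```

```text
t 6.0 grasp [465.2 114.9  30.7] rpy [-1.800e+02  1.000e-01  1.711e+02] op 54.468 q6 -1.31
-> 465,115.5,29.5,171
  rows 2: [0.001, 0.004, 0.008] [-0.0, 0.0, 0.0]
[-8.72989493 -9.8068541  36.54012688] [-1.9057825   1.46750877 -0.08783328]
```

>>> {"api": "arm_command", "payload": {
  "rows": [
    [[0,0,-0.01,0,0,0,0.4],[0,0,-0.01,0,0,0,0.4],[0,0,-0.01,0,0,0,0.4],[0,0,-0.01,0,0,0,0.4],[0,0,-0.01,0,0,0,0.4],[0,0,-0.1,0,0,0,0.4],[0,0,-0.3,0,0,0,0.4],[0,0,-0.5,0,0,0,0.4],[0,0,-0.6,0,0,0,0.4],[0,0,-0.6,0,0,0,0.4]]
  ]
}}

```text
t: 6.83
eef_pos: [465.6, 115.6, 292.0]
tcp_rot: [3.14, 0.005, 2.986]
ft_force: [0.3, 0.6, 0.2]
opening: 0.702
grip_force: 0.0
```

```bash
python3 plan.py 446,-217,110,76.2 446,-217,22,76.2;python3 - <<'E'
from h import *
p,d=read_camera("top");q,d=read_camera("scene")
crop(q,210,350,170,285,5,"pics/p3.png")
E
```

```text
t 6.8 grasp [466.4 115.7 121. ] rpy [179.9   0.3 171.1] op 66.685 q6 -1.31
-> 446,-217,110,76.2
  rows 6: [-0.072, -0.737, 0.024] [0.0, 0.0, 0.088]
  rows 6: [-0.447, -0.59, 0.025] [0.0, 0.0, 0.088]
  rows 6: [-0.69, -0.268, 0.025] [0.0, 0.0, 0.088]
-> 446,-217,22,76.2
  rows 4: [0.0, -0.0, 0.587] [0.0, 0.0, 0.0]
```

View pics/p3.png

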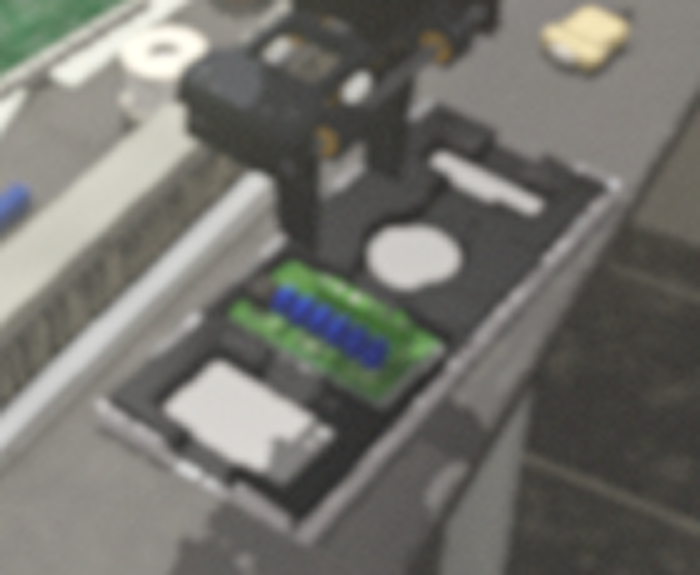

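The board is in its pocket. Next is the plug.

>>> {"api": "arm_command", "payload": {
  "rows": [
    [[-0.072,-0.737,0.024,0,0,0.088,0.4],[-0.072,-0.737,0.024,0,0,0.088,0.4],[-0.072,-0.737,0.024,0,0,0.088,0.4],[-0.072,-0.737,0.024,0,0,0.088,0.4],[-0.072,-0.737,0.024,0,0,0.088,0.4],[-0.072,-0.737,0.024,0,0,0.088,0.4]]
  ]
}}

```text
t: 7.43
eef_pos: [458.6, 4.0, 284.3]
tcp_rot: [-3.14, -0.002, 2.429]
ft_force: [0.1, -0.8, -0.3]
opening: 0.703
grip_force: 0.0
```

>>> {"api": "arm_command", "payload": {
  "rows": [
    [[-0.447,-0.59,0.025,0,0,0.088,0.4],[-0.447,-0.59,0.025,0,0,0.088,0.4],[-0.447,-0.59,0.025,0,0,0.088,0.4],[-0.447,-0.59,0.025,0,0,0.088,0.4],[-0.447,-0.59,0.025,0,0,0.088,0.4],[-0.447,-0.59,0.025,0,0,0.088,0.4]]
  ]
}}

```text
t: 7.93
eef_pos: [451.9, -106.5, 281.0]
tcp_rot: [-3.14, -0.001, 1.879]
ft_force: [-0.9, -0.1, -0.3]
opening: 0.701
grip_force: 0.0
```

>>> {"api": "arm_command", "payload": {
  "rows": [
    [[-0.69,-0.268,0.025,0,0,0.088,0.4],[-0.69,-0.268,0.025,0,0,0.088,0.4],[-0.69,-0.268,0.025,0,0,0.088,0.4],[-0.69,-0.268,0.025,0,0,0.088,0.4],[-0.69,-0.268,0.025,0,0,0.088,0.4],[-0.69,-0.268,0.025,0,0,0.088,0.4],[-0.69,-0.268,0.025,0,0,0.088,0.4]]
  ]
}}

```text
t: 8.52
eef_pos: [445.3, -216.6, 277.7]
tcp_rot: [-3.141, -0.0, 1.332]
ft_force: [0.3, 1.2, 0.4]
opening: 0.698
grip_force: 0.0
```

```bash
python3 plan.py 446,-217,22,76.2
```

```text
t 8.5 grasp [ 445.1 -216.5  106.7] rpy [-179.9   -0.    76.3] op 66.267 q6 -0.35
-> 446,-217,22,76.2
  rows 4: [-0.001, 0.006, 0.565] [-0.0, -0.0, 0.0]
```

>>> {"api": "arm_command", "payload": {
  "rows": [
    [[0,0.006,0.2,0,0,0,0.4],[0,0.006,0.4,0,0,0,0.4],[0,0.006,0.5,0,0,0,0.4],[0,0.006,0.54,0,0,0,0.4],[0,0.006,0.565,0,0,0,0.4],[0,0.006,0.565,0,0,0,0.4]]
  ]
}}

```text
t: 9.02
eef_pos: [446.2, -217.0, 193.4]
tcp_rot: [-3.141, -0.0, 1.329]
ft_force: [-1.1, -0.7, -0.6]
opening: 0.699
grip_force: 0.0
```

>>> {"api": "arm_command", "payload": {
  "rows": [
    [[0,0,0,0,0,0,-1],[0,0,0,0,0,0,-1],[0,0,0,0,0,0,-1],[0,0,0,0,0,0,-1],[0,0,0,0,0,0,-1],[0,0,0,0,0,0,-1],[0,0,0,0,0,0,-1],[0,0,0,0,0,0,-1]]
  ]
}}

```text
t: 9.68
eef_pos: [446.1, -217.3, 193.9]
tcp_rot: [3.141, 0.0, 1.327]
ft_force: [-0.2, 1.1, 6.6]
opening: 0.409
grip_force: 29.7
```

```bash
python3 plan.py 446,-217,110,76.2 474.5,193.8,110,171 474.5,193.8,45,171
```

```text
t 9.7 grasp [ 446.2 -217.4   22.9] rpy [180.   0.  76.] op 38.857 q6 -0.34
-> 446,-217,110,76.2
  rows 4: [0.002, -0.001, -0.581] [0.0, 0.0, -0.001]
-> 474.5,193.8,110,171
  rows 6: [0.902, -0.156, -0.0] [-0.0, 0.0, -0.088]
  rows 6: [0.85, 0.339, 0.0] [-0.0, 0.0, -0.088]
  rows 6: [0.546, 0.734, 0.0] [-0.0, 0.0, -0.088]
-> 474.5,193.8,45,171
  rows 3: [-0.0, -0.0, 0.433] [0.0, 0.0, 0.0]
```

>>> {"api": "arm_command", "payload": {
  "rows": [
    [[0,0,-0.1,0,0,0,-1],[0,0,-0.3,0,0,0,-1],[0,0,-0.5,0,0,0,-1],[0,0,-0.581,0,0,0,-1],[0,0,-0.581,0,0,0,-1]]
  ]
}}

```text
t: 10.1
eef_pos: [446.3, -217.4, 283.2]
tcp_rot: [3.137, 0.002, 1.327]
ft_force: [0.4, -1.0, -0.0]
opening: 0.408
grip_force: 29.8
```

>>> {"api": "arm_command", "payload": {
  "rows": [
    [[0.18,-0.03,0,0,0,-0.018,-1],[0.36,-0.06,0,0,0,-0.036,-1],[0.54,-0.09,0,0,0,-0.054,-1],[0.72,-0.12,0,0,0,-0.071,-1],[0.902,-0.156,0,0,0,-0.088,-1],[0.902,-0.156,0,0,0,-0.088,-1]]
  ]
}}

```text
t: 10.6
eef_pos: [455.5, -77.1, 279.5]
tcp_rot: [-3.14, -0.002, 1.889]
ft_force: [0.9, -0.7, -0.7]
opening: 0.404
grip_force: 29.8
```

>>> {"api": "arm_command", "payload": {
  "rows": [
    [[0.17,0.07,0,0,0,-0.018,-1],[0.34,0.14,0,0,0,-0.036,-1],[0.51,0.2,0,0,0,-0.054,-1],[0.68,0.27,0,0,0,-0.071,-1],[0.85,0.339,0,0,0,-0.088,-1],[0.85,0.339,0,0,0,-0.088,-1]]
  ]
}}

```text
t: 11.1
eef_pos: [465.7, 59.4, 279.7]
tcp_rot: [-3.141, -0.001, 2.44]
ft_force: [0.3, 0.0, 0.1]
opening: 0.409
grip_force: 29.8
```

>>> {"api": "arm_command", "payload": {
  "rows": [
    [[0.11,0.15,0,0,0,-0.018,-1],[0.22,0.3,0,0,0,-0.036,-1],[0.33,0.45,0,0,0,-0.054,-1],[0.44,0.6,0,0,0,-0.071,-1],[0.546,0.734,0,0,0,-0.088,-1],[0.546,0.734,0,0,0,-0.088,-1],[0.546,0.734,0,0,0,-0.088,-1]]
  ]
}}

```text
t: 11.68
eef_pos: [475.2, 193.7, 279.6]
tcp_rot: [-3.141, -0.001, 2.985]
ft_force: [1.0, 0.1, 0.1]
opening: 0.407
grip_force: 29.8
```

```bash
python3 plan.py 474.5,193.8,45,171;python3 - <<'E'
from h import *
p,d=read_camera("top");q,e=read_camera("scene")
np.savez("pics/pl.npz",p=p,d=d,q=q,e=e)
m=np.vstack([cv2.resize(p[180:275,150:300],None,fx=4,fy=4,interpolation=2)[:,:560],cv2.resize(q[195:245,210:350],None,fx=4,fy=4,interpolation=2)]) if 0 else None
crop(q,180,340,165,285,5,"pics/p4.png")
E
```

```text
t 11.7 grasp [475.  193.6 108.6] rpy [-1.80e+02 -1.00e-01  1.71e+02] op 38.708 q6 -1.16
-> 474.5,193.8,45,171
  rows 3: [0.004, 0.0, 0.424] [-0.0, -0.0, 0.0]
```

View pics/p4.png

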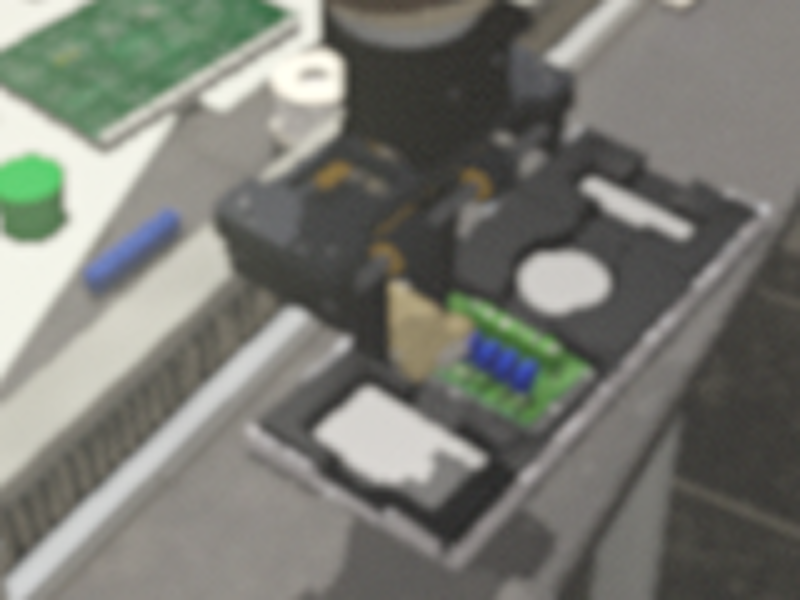

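The plug is held flat above its insert. I'll lower it in stages.

>>> {"api": "arm_command", "payload": {
  "rows": [
    [[0.002,0,0.15,0,0,0,-1],[0.002,0,0.3,0,0,0,-1],[0.002,0,0.42,0,0,0,-1],[0.002,0,0.46,0,0,0,-1],[0.002,0,0.49,0,0,0,-1],[0.002,0,0.51,0,0,0,-1],[0.002,0,0.52,0,0,0,-1],[0.002,0,0.52,0,0,0,-1]]
  ]
}}

```text
t: 12.45
eef_pos: [475.1, 193.3, 203.1]
tcp_rot: [3.141, 0.001, 2.985]
ft_force: [-0.5, -0.6, -0.5]
opening: 0.409
grip_force: 29.8
```

```bash
python3 plan.py 474.5,193.8,28.9,171; python3 -c "
from h import *
print(state()['ft_force'],state()['moment'])"
```

```text
t 12.4 grasp [475.2 193.3  32.1] rpy [180.   0. 171.] op 38.878 q6 -1.16
-> 474.5,193.8,28.9,171
  rows 2: [0.005, 0.002, 0.021] [0.0, 0.0, 0.0]
[-0.5162754  -0.56429625 -0.47624807] [ 0.08206122 -0.12851976 -0.02221045]
```

>>> {"api": "arm_command", "payload": {
  "rows": [
    [[0.003,0.002,0.008,0,0,0,-1],[0.003,0.002,0.015,0,0,0,-1],[0.003,0.002,0.021,0,0,0,-1],[0.003,0.002,0.021,0,0,0,-1]]
  ]
}}

```text
t: 12.78
eef_pos: [474.6, 194.0, 199.9]
tcp_rot: [3.141, 0.001, 2.986]
ft_force: [-0.6, -0.4, 4.5]
opening: 0.404
grip_force: 29.7
```

```bash
python3 plan.py 474.5,193.8,28.5,171; python3 -c "
from h import *
print(state()['ft_force'],state()['moment'])"
```

```text
t 12.8 grasp [474.7 194.   28.9] rpy [180.    0.  171.1] op 38.390 q6 -1.16
-> 474.5,193.8,28.5,171
  rows 2: [0.0, -0.001, 0.003] [0.0, 0.0, 0.0]
[-0.58782575 -0.44921118  4.54394651] [ 0.05031593  0.02454718 -0.01305627]
```

It is on the floor with clean contact. I'll release and rise.

>>> {"api": "arm_command", "payload": {
  "rows": [
    [[0,0,0,0,0,0,0.04],[0,0,0,0,0,0,0.04],[0,0,0,0,0,0,0.04],[0,0,0,0,0,0,0.04],[0,0,-0.05,0,0,0,0.04],[0,0,-0.2,0,0,0,0.04],[0,0,-0.4,0,0,0,0.04],[0,0,-0.6,0,0,0,0.04],[0,0,-0.7,0,0,0,0.04]]
  ]
}}

```text
t: 13.53
eef_pos: [474.6, 194.0, 307.9]
tcp_rot: [3.14, 0.003, 2.986]
ft_force: [0.7, -0.1, 0.9]
opening: 0.522
grip_force: 0.0
```

```bash
python3 plan.py 560,175,135,130 681,137,125,82.1 681,137,22,82.1
```

```text
t 13.5 grasp [475.2 194.1 136.9] rpy [179.9   0.2 171.1] op 49.614 q6 -1.16
-> 560,175,135,130
  rows 8: [-0.582, -0.036, 0.014] [0.0, 0.0, 0.114]
-> 681,137,125,82.1
  rows 9: [-0.713, 0.455, 0.067] [0.0, -0.0, 0.133]
-> 681,137,22,82.1
  rows 4: [0.0, -0.0, 0.687] [0.0, 0.0, 0.0]
```

>>> {"api": "arm_command", "payload": {
  "rows": [
    [[-0.582,-0.036,0.014,0,0,0.114,-0.15],[-0.582,-0.036,0.014,0,0,0.114,-0.15],[-0.582,-0.036,0.014,0,0,0.114,-0.15],[-0.582,-0.036,0.014,0,0,0.114,-0.15],[-0.582,-0.036,0.014,0,0,0.114,-0.15],[-0.582,-0.036,0.014,0,0,0.114,-0.15],[-0.582,-0.036,0.014,0,0,0.114,-0.15],[-0.582,-0.036,0.014,0,0,0.114,-0.15]]
  ]
}}

```text
t: 14.2
eef_pos: [559.9, 175.0, 302.8]
tcp_rot: [3.142, 0.0, 2.272]
ft_force: [-0.6, -0.7, 1.1]
opening: 0.422
grip_force: 0.0
```

>>> {"api": "arm_command", "payload": {
  "rows": [
    [[-0.713,0.455,0.067,0,0,0.133,-0.15],[-0.713,0.455,0.067,0,0,0.133,-0.15],[-0.713,0.455,0.067,0,0,0.133,-0.15],[-0.713,0.455,0.067,0,0,0.133,-0.15],[-0.713,0.455,0.067,0,0,0.133,-0.15],[-0.713,0.455,0.067,0,0,0.133,-0.15],[-0.713,0.455,0.067,0,0,0.133,-0.15],[-0.713,0.455,0.067,0,0,0.133,-0.15],[-0.713,0.455,0.067,0,0,0.133,-0.15]]
  ]
}}

```text
t: 14.95
eef_pos: [680.9, 137.0, 292.5]
tcp_rot: [-3.142, 0.0, 1.439]
ft_force: [-0.2, -0.1, -0.0]
opening: 0.423
grip_force: 0.0
```

```bash
python3 plan.py 681,137,22,82.1
python3 - <<'E'
from h import *
p,d=read_camera("top")
np.savez("pics/t3.npz",p=p,d=d);crop(p,160,292,175,275,6,"pics/p5.png")
W=world("top",d);g=cv2.cvtColor(p,cv2.COLOR_RGB2GRAY);h=cv2.cvtColor(p,cv2.COLOR_RGB2HSV)
def roi(c0,c1,r0,r1):
    m=np.zeros(g.shape,bool);m[r0:r1,c0:c1]=1;return m
print("board",*fit("top",cv2.morphologyEx((roi(190,228,210,262)&(h[...,1]>80)).astype(np.uint8),3,np.ones((5,5),np.uint8)),17))
for n,(u,v) in dict(bTop=(210,220),bMid=(208,234),bBot=(206,250),pTop=(184,220),pBot=(180,242)).items(): print(n,W[v-2:v+3,u-3:u+4,2].mean().round(1))
E
```

```text
t 14.9 grasp [680.9 137.  121.5] rpy [-180.     0.    82.4] op 40.231 q6 0.24
-> 681,137,22,82.1
  rows 4: [0.0, 0.0, 0.663] [-0.0, 0.0, 0.001]
board cent [468.5 106.6] ang 174.4 ext [37.4 94.9] rectc [466.8 110.9] [46.8 97.5] ang 82.9
bTop 15.6
bMid 14.0
bBot 158.5
pTop 566.9
pBot 597.2
```

View pics/p5.png

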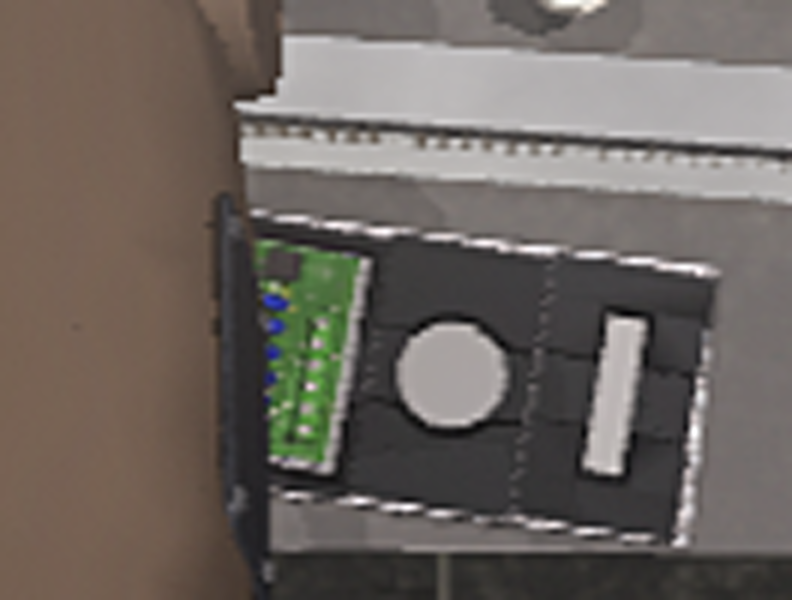

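The arm hides the left side, but the board sits in its pocket with thin floor slivers on its right and bottom edges. Now to grip the strip.

>>> {"api": "arm_command", "payload": {
  "rows": [
    [[0,0,0.2,0,0,0.001,-0.15],[0,0,0.4,0,0,0.001,-0.15],[0,0,0.55,0,0,0.001,-0.15],[0,0,0.62,0,0,0.001,-0.15],[0,0,0.65,0,0,0.001,-0.15],[0,0,0.663,0,0,0.001,-0.15],[0,0,0.663,0,0,0.001,-0.15]]
  ]
}}

```text
t: 15.58
eef_pos: [681.3, 137.0, 193.7]
tcp_rot: [3.14, -0.0, 1.428]
ft_force: [-0.1, 0.3, -0.5]
opening: 0.426
grip_force: 0.0
```

>>> {"api": "arm_command", "payload": {
  "rows": [
    [[0,0,0,0,0,0,-1],[0,0,0,0,0,0,-1],[0,0,0,0,0,0,-1],[0,0,0,0,0,0,-1],[0,0,0,0,0,0,-1],[0,0,0,0,0,0,-1],[0,0,0,0,0,0,-1],[0,0,0,0,0,0,-1]]
  ]
}}

```text
t: 16.25
eef_pos: [681.1, 136.9, 193.3]
tcp_rot: [3.141, -0.0, 1.427]
ft_force: [-1.3, -0.4, 5.8]
opening: 0.127
grip_force: 30.0
```

```bash
python3 plan.py 681,137,130,82.1 446,-41,128,171 446,-41,45,171
```

```text
t 16.2 grasp [681.2 136.9  22.3] rpy [180.   -0.   81.8] op 12.091 q6 0.25
-> 681,137,130,82.1
  rows 4: [0.0, -0.0, -0.718] [0.0, -0.0, -0.001]
-> 446,-41,128,171
  rows 8: [-0.695, -0.694, 0.007] [-0.0, 0.0, -0.123]
  rows 8: [-0.01, -0.983, 0.007] [-0.0, 0.0, -0.123]
-> 446,-41,45,171
  rows 4: [-0.0, -0.0, 0.553] [0.0, 0.0, 0.0]
```

>>> {"api": "arm_command", "payload": {
  "rows": [
    [[0,0,-0.15,0,0,0,-1],[0,0,-0.3,0,0,0,-1],[0,0,-0.5,0,0,0,-1],[0,0,-0.65,0,0,0,-1],[0,0,-0.718,0,0,0,-1],[0,0,-0.718,0,0,0,-1]]
  ]
}}

```text
t: 16.75
eef_pos: [681.2, 137.0, 302.8]
tcp_rot: [3.138, -0.001, 1.427]
ft_force: [0.4, 0.6, -0.4]
opening: 0.122
grip_force: 30.0
```

>>> {"api": "arm_command", "payload": {
  "rows": [
    [[-0.1,-0.1,0,0,0,-0.018,-1],[-0.2,-0.2,0,0,0,-0.036,-1],[-0.3,-0.3,0,0,0,-0.054,-1],[-0.4,-0.4,0,0,0,-0.071,-1],[-0.5,-0.5,0,0,0,-0.089,-1],[-0.6,-0.6,0,0,0,-0.106,-1],[-0.695,-0.694,0.007,0,0,-0.123,-1],[-0.695,-0.694,0.007,0,0,-0.123,-1]]
  ]
}}

```text
t: 17.42
eef_pos: [560.6, 47.3, 297.8]
tcp_rot: [-3.138, -0.003, 2.205]
ft_force: [1.3, 0.3, 0.7]
opening: 0.125
grip_force: 30.0
```

>>> {"api": "arm_command", "payload": {
  "rows": [
    [[0,-0.14,0,0,0,-0.018,-1],[0,-0.28,0,0,0,-0.036,-1],[0,-0.42,0,0,0,-0.054,-1],[0,-0.56,0,0,0,-0.071,-1],[0,-0.7,0,0,0,-0.089,-1],[0,-0.84,0,0,0,-0.106,-1],[-0.01,-0.983,0.007,0,0,-0.123,-1],[-0.01,-0.983,0.007,0,0,-0.123,-1],[-0.01,-0.983,0.007,0,0,-0.123,-1]]
  ]
}}

```text
t: 18.17
eef_pos: [444.8, -39.6, 297.8]
tcp_rot: [3.142, -0.001, 2.969]
ft_force: [-0.2, 0.4, -0.4]
opening: 0.12
grip_force: 30.0
```

```bash
python3 plan.py 446,-41,45,171 446,-41,28.3,171
```

```text
t 18.2 grasp [444.6 -39.6 126.8] rpy [ 1.800e+02 -1.000e-01  1.701e+02] op 11.426 q6 -1.63
-> 446,-41,45,171
  rows 4: [-0.01, -0.008, 0.546] [0.0, -0.0, -0.003]
-> 446,-41,28.3,171
  rows 2: [-0.0, -0.0, 0.111] [0.0, 0.0, 0.0]
```

>>> {"api": "arm_command", "payload": {
  "rows": [
    [[-0.01,-0.008,0.15,0,0,-0.003,-1],[-0.01,-0.008,0.35,0,0,-0.003,-1],[-0.01,-0.008,0.5,0,0,-0.003,-1],[-0.01,-0.008,0.55,0,0,-0.003,-1],[-0.01,-0.008,0.58,0,0,-0.003,-1],[-0.01,-0.008,0.61,0,0,-0.003,-1],[-0.01,-0.008,0.633,0,0,-0.003,-1],[-0.01,-0.008,0.633,0,0,-0.003,-1]]
  ]
}}

```text
t: 18.83
eef_pos: [446.3, -40.7, 203.7]
tcp_rot: [-3.141, 0.001, 2.991]
ft_force: [0.6, 0.4, -0.4]
opening: 0.122
grip_force: 30.0
```

```bash
python3 plan.py 446,-41,28.3,171; python3 -c "
from h import *
print(state()['ft_force'],state()['moment'])"
```

```text
t 18.8 grasp [446.4 -40.7  32.7] rpy [-180.     0.   171.4] op 11.622 q6 -1.66
-> 446,-41,28.3,171
  rows 2: [0.001, -0.002, 0.03] [-0.0, 0.0, 0.001]
[ 0.57627724  0.43284044 -0.36419041] [ 0.09612043 -0.12567849  0.01151065]
```

>>> {"api": "arm_command", "payload": {
  "rows": [
    [[0.001,-0.002,0.008,0,0,0,-1],[0.001,-0.002,0.016,0,0,0,-1],[0.001,-0.002,0.024,0,0,0,-1],[0.001,-0.002,0.031,0,0,0,-1],[0.001,-0.002,0.031,0,0,0,-1]]
  ]
}}

```text
t: 19.25
eef_pos: [445.9, -41.1, 199.2]
tcp_rot: [-3.141, 0.001, 2.992]
ft_force: [-0.2, 0.9, 4.7]
opening: 0.125
grip_force: 30.0
```

```bash
python3 plan.py 446,-41,28.3,171; python3 -c "
from h import *
print(state()['ft_force'],state()['moment'])"
```

```text
t 19.2 grasp [446.  -41.1  28.2] rpy [-180.     0.   171.4] op 11.888 q6 -1.66
-> 446,-41,28.3,171
  rows 2: [-0.001, 0.001, -0.0] [-0.0, 0.0, 0.001]
[-0.20549626  0.88414346  4.69884292] [0.09927407 0.00021635 0.01786321]
```

The strip is on its floor. I'll release it to about 30 mm and rise.

>>> {"api": "arm_command", "payload": {
  "rows": [
    [[0,0,0,0,0,0,-0.4],[0,0,0,0,0,0,-0.4],[0,0,0,0,0,0,-0.4],[0,0,0,0,0,0,-0.4],[0,0,-0.05,0,0,0,-0.4],[0,0,-0.2,0,0,0,-0.4],[0,0,-0.4,0,0,0,-0.4],[0,0,-0.6,0,0,0,-0.4],[0,0,-0.75,0,0,0,-0.4],[0,0,-0.75,0,0,0,-0.4]]
  ]
}}

```text
t: 20.08
eef_pos: [446.0, -41.0, 315.5]
tcp_rot: [-3.141, 0.006, 2.992]
ft_force: [1.0, 0.2, 0.4]
opening: 0.303
grip_force: 0.0
```

```bash
python3 plan.py 680.5,-159.6,140,175 680.5,-159.6,24,175
```

```text
t 20.1 grasp [447.1 -41.3 144.5] rpy [-180.     0.4  171.4] op 28.756 q6 -1.66
-> 680.5,-159.6,140,175
  rows 5: [-0.832, -0.274, 0.021] [-0.0, 0.001, -0.005]
  rows 5: [-0.823, -0.3, 0.018] [-0.0, 0.001, -0.005]
-> 680.5,-159.6,24,175
  rows 5: [0.0, -0.0, 0.773] [0.0, 0.0, 0.0]
```

>>> {"api": "arm_command", "payload": {
  "rows": [
    [[-0.832,-0.274,0.021,0,0.001,-0.005,0.47],[-0.832,-0.274,0.021,0,0.001,-0.005,0.47],[-0.832,-0.274,0.021,0,0.001,-0.005,0.47],[-0.832,-0.274,0.021,0,0.001,-0.005,0.47],[-0.832,-0.274,0.021,0,0.001,-0.005,0.47]]
  ]
}}

```text
t: 20.5
eef_pos: [564.3, -101.3, 307.4]
tcp_rot: [3.142, -0.007, 3.022]
ft_force: [-1.1, 0.6, -0.7]
opening: 0.596
grip_force: 0.0
```

>>> {"api": "arm_command", "payload": {
  "rows": [
    [[-0.823,-0.3,0.018,0,0,-0.005,0.47],[-0.823,-0.3,0.018,0,0,-0.005,0.47],[-0.823,-0.3,0.018,0,0,-0.005,0.47],[-0.823,-0.3,0.018,0,0,-0.005,0.47],[-0.823,-0.3,0.018,0,0,-0.005,0.47],[-0.823,-0.3,0.018,0,0,-0.005,0.47]]
  ]
}}

```text
t: 21.0
eef_pos: [679.1, -158.9, 304.0]
tcp_rot: [3.141, -0.009, 3.055]
ft_force: [0.2, 0.1, -0.4]
opening: 0.736
grip_force: 0.0
```

```bash
python3 plan.py 680.5,-159.6,24,175
```

```text
t 21.0 grasp [ 677.7 -158.6  133. ] rpy [180.   -0.5 175. ] op 69.966 q6 -1.81
-> 680.5,-159.6,24,175
  rows 4: [-0.016, -0.005, 0.727] [0.0, -0.001, 0.0]
```

>>> {"api": "arm_command", "payload": {
  "rows": [
    [[-0.016,-0.005,0.15,0,-0.0013,0,0.47],[-0.016,-0.005,0.35,0,-0.0013,0,0.47],[-0.016,-0.005,0.55,0,-0.0013,0,0.47],[-0.016,-0.005,0.66,0,-0.0013,0,0.47],[-0.016,-0.005,0.71,0,-0.0013,0,0.47],[-0.016,-0.005,0.727,0,-0.0013,0,0.47],[-0.016,-0.005,0.727,0,-0.0013,0,0.47]]
  ]
}}

```text
t: 21.58
eef_pos: [681.5, -160.0, 196.3]
tcp_rot: [3.141, 0.002, 3.055]
ft_force: [0.3, 1.0, 0.1]
opening: 0.735
grip_force: 0.0
```

>>> {"api": "arm_command", "payload": {
  "rows": [
    [[0,0,0,0,0,0,-1],[0,0,0,0,0,0,-1],[0,0,0,0,0,0,-1],[0,0,0,0,0,0,-1],[0,0,0,0,0,0,-1],[0,0,0,0,0,0,-1],[0,0,0,0,0,0,-1],[0,0,0,0,0,0,-1]]
  ]
}}

```text
t: 22.25
eef_pos: [682.1, -160.5, 196.3]
tcp_rot: [-3.142, 0.003, 3.055]
ft_force: [-1.0, -0.6, 5.9]
opening: 0.469
grip_force: 30.0
```

```bash
python3 plan.py 680.5,-159.6,140,175 455.8,37.1,140,171 455.8,37.1,36,171
```

```text
t 22.2 grasp [ 682.5 -160.6   25.3] rpy [-180.     0.2  175. ] op 44.516 q6 -1.81
-> 680.5,-159.6,140,175
  rows 5: [0.009, 0.005, -0.765] [-0.0, 0.0, 0.0]
-> 455.8,37.1,140,171
  rows 5: [0.803, 0.588, 0.0] [0.0, -0.0, 0.006]
  rows 5: [0.823, 0.559, 0.0] [0.0, -0.0, 0.006]
-> 455.8,37.1,36,171
  rows 4: [0.0, -0.0, 0.693] [0.0, 0.0, 0.0]
```

>>> {"api": "arm_command", "payload": {
  "rows": [
    [[0,0,-0.15,0,0,0,-1],[0,0,-0.3,0,0,0,-1],[0,0,-0.5,0,0,0,-1],[0,0,-0.7,0,0,0,-1],[0,0,-0.765,0,0,0,-1],[0,0,-0.765,0,0,0,-1]]
  ]
}}

```text
t: 22.75
eef_pos: [682.0, -160.4, 313.1]
tcp_rot: [-3.141, 0.006, 3.055]
ft_force: [0.2, -0.3, 0.2]
opening: 0.472
grip_force: 30.0
```

>>> {"api": "arm_command", "payload": {
  "rows": [
    [[0.13,0.1,0,0,0,0.001,-1],[0.27,0.2,0,0,0,0.002,-1],[0.4,0.3,0,0,0,0.003,-1],[0.54,0.4,0,0,0,0.004,-1],[0.67,0.5,0,0,0,0.005,-1],[0.803,0.588,0,0,0,0.006,-1],[0.803,0.588,0,0,0,0.006,-1]]
  ]
}}

```text
t: 23.33
eef_pos: [566.6, -59.9, 308.5]
tcp_rot: [3.141, -0.003, 3.018]
ft_force: [0.2, -0.4, -1.4]
opening: 0.472
grip_force: 30.0
```

>>> {"api": "arm_command", "payload": {
  "rows": [
    [[0.14,0.09,0,0,0,0.001,-1],[0.28,0.18,0,0,0,0.002,-1],[0.42,0.28,0,0,0,0.003,-1],[0.56,0.37,0,0,0,0.004,-1],[0.7,0.46,0,0,0,0.005,-1],[0.823,0.559,0,0,0,0.006,-1],[0.823,0.559,0,0,0,0.006,-1],[0.823,0.559,0,0,0,0.006,-1]]
  ]
}}

```text
t: 24.0
eef_pos: [457.3, 36.8, 309.4]
tcp_rot: [3.141, 0.001, 2.981]
ft_force: [0.1, 0.1, 0.0]
opening: 0.47
grip_force: 30.0
```

```bash
python3 plan.py 457,37,37,171 457,37,31.2,171
```

```text
t 24.0 grasp [457.5  36.8 138.4] rpy [180.    0.  170.8] op 44.640 q6 -1.47
-> 457,37,37,171
  rows 4: [0.003, 0.001, 0.676] [0.0, 0.0, -0.001]
-> 457,37,31.2,171
  rows 2: [-0.0, -0.0, 0.039] [0.0, 0.0, 0.0]
```

>>> {"api": "arm_command", "payload": {
  "rows": [
    [[0.003,0.001,0.15,0,0,0,-1],[0.003,0.001,0.35,0,0,0,-1],[0.003,0.001,0.5,0,0,0,-1],[0.003,0.001,0.58,0,0,0,-1],[0.003,0.001,0.62,0,0,0,-1],[0.003,0.001,0.65,0,0,0,-1],[0.003,0.001,0.676,0,0,0,-1],[0.003,0.001,0.685,0,0,0,-1],[0.003,0.001,0.685,0,0,0,-1]]
  ]
}}

```text
t: 24.75
eef_pos: [457.3, 36.5, 207.5]
tcp_rot: [3.141, 0.002, 2.979]
ft_force: [0.0, 0.1, -1.4]
opening: 0.468
grip_force: 30.0
```

```bash
python3 plan.py 457,37,31.2,171; python3 -c "
from h import *
print(state()['ft_force'],state()['moment'])"
```

```text
t 24.8 grasp [457.8  36.5  36.5] rpy [1.800e+02 1.000e-01 1.707e+02] op 44.428 q6 -1.47
-> 457,37,31.2,171
  rows 2: [0.003, 0.003, 0.035] [0.0, 0.0, -0.001]
[ 0.03293777  0.0863355  -1.41388668] [ 0.08486326 -0.18044627  0.01829324]
```

>>> {"api": "arm_command", "payload": {
  "rows": [
    [[0.003,0.002,0.008,0,0,0,-1],[0.003,0.002,0.016,0,0,0,-1],[0.003,0.002,0.024,0,0,0,-1],[0.003,0.002,0.03,0,0,0,-1],[0.003,0.002,0.035,0,0,0,-1],[0.003,0.002,0.035,0,0,0,-1]]
  ]
}}

```text
t: 25.25
eef_pos: [456.9, 37.0, 202.2]
tcp_rot: [3.141, 0.002, 2.979]
ft_force: [0.1, 0.5, 3.2]
opening: 0.47
grip_force: 30.0
```

```bash
python3 plan.py 457,37,31.2,171; python3 -c "
from h import *
print(state()['ft_force'],state()['moment'])"
```

```text
t 25.2 grasp [457.3  37.   31.2] rpy [1.800e+02 1.000e-01 1.707e+02] op 44.691 q6 -1.47
-> 457,37,31.2,171
  rows 2: [-0.001, -0.0, -0.0] [0.0, 0.0, -0.001]
[0.14145694 0.51707246 3.16337294] [ 0.11815818 -0.08361592 -0.01261902]
```

It is seated. I'll release, rise and move aside to inspect.

>>> {"api": "arm_command", "payload": {
  "rows": [
    [[0,0,0,0,0,0,0.15],[0,0,0,0,0,0,0.15],[0,0,0,0,0,0,0.15],[0,0,0,0,0,0,0.15],[0,0,-0.05,0,0,0,0.15],[0,0,-0.2,0,0,0,0.15],[0,0,-0.4,0,0,0,0.15],[0,0,-0.6,0,0,0,0.15],[0,0,-0.9,0,0,0,0.15],[0,0,-0.9,0,0,0,0.15]]
  ]
}}

```text
t: 26.08
eef_pos: [456.8, 37.1, 342.9]
tcp_rot: [3.14, 0.01, 2.979]
ft_force: [0.3, 0.1, 0.5]
opening: 0.571
grip_force: 0.0
```

>>> {"api": "arm_command", "payload": {
  "rows": [
    [[-0.1,0.99,0,0,0,0,0.15],[-0.1,0.99,0,0,0,0,0.15],[-0.1,0.99,0,0,0,0,0.15],[-0.1,0.99,0,0,0,0,0.15],[-0.1,0.99,0,0,0,0,0.15]]
  ]
}}

```text
t: 26.5
eef_pos: [495.8, 184.7, 337.3]
tcp_rot: [3.14, 0.003, 2.982]
ft_force: [-0.1, -0.2, 0.5]
opening: 0.576
grip_force: 0.0
```

```bash
python3 plan.py 457,-150,170,171 400,-330,200,120
```

```text
t 26.5 grasp [496.3 184.8 166.3] rpy [179.9   0.2 170.9] op 54.712 q6 -1.18
-> 457,-150,170,171
  rows 4: [-0.033, -0.748, -0.009] [0.0, 0.0, -0.0]
  rows 4: [-0.032, -0.748, -0.009] [0.0, 0.0, -0.0]
  rows 4: [-0.032, -0.748, -0.008] [0.0, 0.0, -0.0]
-> 400,-330,200,120
  rows 5: [0.094, -0.622, -0.1] [0.0, -0.0, 0.071]
  rows 5: [-0.183, -0.602, -0.1] [0.0, -0.0, 0.071]
```

Wrong sign (it went left instead of right, harmlessly high up), so now I'm going right.

>>> {"api": "arm_command", "payload": {
  "rows": [
    [[-0.03,-0.99,-0.01,0,0,0,0.15],[-0.03,-0.99,-0.01,0,0,0,0.15],[-0.03,-0.99,-0.01,0,0,0,0.15],[-0.03,-0.99,-0.01,0,0,0,0.15],[-0.03,-0.99,-0.01,0,0,0,0.15]]
  ]
}}

```text
t: 26.92
eef_pos: [474.8, 30.2, 338.8]
tcp_rot: [-3.141, 0.001, 2.976]
ft_force: [-0.0, 0.8, -0.3]
opening: 0.573
grip_force: 0.0
```

>>> {"api": "arm_command", "payload": {
  "rows": [
    [[-0.03,-0.99,-0.01,0,0,0,0.15],[-0.03,-0.99,-0.01,0,0,0,0.15],[-0.03,-0.99,-0.01,0,0,0,0.15],[-0.03,-0.99,-0.01,0,0,0,0.15],[-0.03,-0.99,-0.01,0,0,0,0.15]]
  ]
}}

```text
t: 27.33
eef_pos: [455.6, -116.8, 340.2]
tcp_rot: [-3.141, 0.002, 2.976]
ft_force: [-0.4, -0.3, 0.7]
opening: 0.576
grip_force: 0.0
```

>>> {"api": "arm_command", "payload": {
  "rows": [
    [[0,-0.99,-0.1,0,0,0,0.15],[0,-0.99,-0.1,0,0,0,0.15],[0,-0.99,-0.1,0,0,0,0.15],[0,-0.99,-0.1,0,0,0,0.15],[0,-0.99,-0.1,0,0,0,0.15]]
  ]
}}

```text
t: 27.75
eef_pos: [431.6, -263.1, 355.5]
tcp_rot: [-3.141, 0.003, 2.976]
ft_force: [-0.2, 0.8, 0.2]
opening: 0.578
grip_force: 0.0
```

```bash
python3 plan.py
python3 - <<'E'
from h import *
p,d=read_camera("top")
np.savez("pics/t4.npz",p=p,d=d);crop(p,160,292,180,275,6,"pics/p6.png")
W=world("top",d);g=cv2.cvtColor(p,cv2.COLOR_RGB2GRAY);h=cv2.cvtColor(p,cv2.COLOR_RGB2HSV)
def roi(c0,c1,r0,r1):
    m=np.zeros(g.shape,bool);m[r0:r1,c0:c1]=1;return m
c=lambda m:cv2.morphologyEx(m.astype(np.uint8),3,np.ones((5,5),np.uint8))
print("board",*fit("top",c(roi(190,228,210,262)&(h[...,1]>80)),17))
print("strip",*fit("top",roi(250,276,222,262)&(h[...,1]>90),19))
print("jar",*fit("top",roi(220,250,215,255)&(W[...,2]>30)&(W[...,2]<60),44))
print("plug",*fit("top",c(roi(166,194,208,252)&(h[...,1]>60)),20))
E
```

```text
t 27.8 grasp [ 432.1 -263.4  184.5] rpy [-180.     0.2  170.5] op 54.906 q6 -2.08
board cent [465.4 115.6] ang 167.7 ext [53.6 95.1] rectc [467.4 115.6] [53.1 98.1] ang 80.3
strip cent [446.1 -38.8] ang 171.5 ext [11.4 69.1] rectc [445.7 -38.6] [11.3 68.9] ang 81.7
jar cent [456.8  38.3] ang 133.7 ext [39.  39.9] rectc [456.8  38.6] [41.6 41.9] ang 0.0
plug cent [468.7 195.8] ang 169.5 ext [38.4 49. ] rectc [470.  195.7] [42.4 49.1] ang 78.9
```

View pics/p6.png

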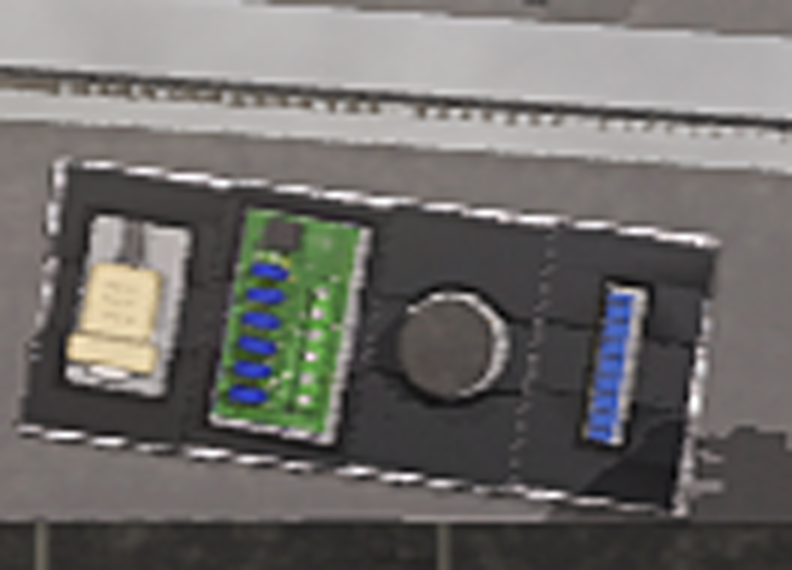

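All four parts sit inside their pockets: plug (115,310), board (290,325), jar (450,345) and strip (612,365). Last, I'll check the heights and tilts by depth and then hand in.

Run:
```python
from h import *
z=np.load("pics/t4.npz");d=z["d"];p=z["p"]
W=world("top",d);h=cv2.cvtColor(p,cv2.COLOR_RGB2HSV)
def plane(n,c0,c1,r0,r1,f):
    w=W[r0:r1,c0:c1][f(h[r0:r1,c0:c1])&(np.abs(W[r0:r1,c0:c1,2]-25)<25)]
    for _ in range(3):
        A=np.c_[w[:,:2]-w[:,:2].mean(0),np.ones(len(w))];s=np.linalg.lstsq(A,w[:,2],rcond=None)[0];r=w[:,2]-A@s;w=w[np.abs(r)<2*r.std()]
    print(n,len(w),"slope",s[:2].round(3),"z",s[2].round(1))
plane("board",192,226,212,256,lambda h:(h[...,0]>40)&(h[...,0]<80)&(h[...,1]>80))
plane("jar",228,243,231,244,lambda h:h[...,0]>-1)
plane("strip",255,268,226,256,lambda h:(h[...,1]>90))
plane("plug",170,188,222,244,lambda h:(h[...,1]>60))
```

```text
board 334 slope [-0.002 -0.02 ] z 12.1
jar 161 slope [0.015 0.004] z 43.5
strip 90 slope [-0.01   0.005] z 20.0
plug 183 slope [0.088 0.026] z 20.5
```

Run:
```python
from h import *
def ana(f,c0,c1,r0,r1,c,ang):
    z=np.load(f);W=world("top",z["d"]);h=cv2.cvtColor(z["p"],cv2.COLOR_RGB2HSV)
    w=W[r0:r1,c0:c1][(cv2.erode((h[r0:r1,c0:c1,1]>60).astype(np.uint8),np.ones((3,3)))>0)]
    w=w[(w[:,2]>-5)&(w[:,2]<40)]
    a=np.radians(ang);l=(w[:,:2]-c)@[np.cos(a),np.sin(a)];t=(w[:,:2]-c)@[-np.sin(a),np.cos(a)]
    print(f,[(b,int((k:=(l>b)&(l<=b+10)).sum()),np.median(w[k,2]).round(1)) for b in range(-40,40,10)])
    print("  across",[(b,int((k:=(t>b)&(t<=b+7)).sum()),np.median(w[k,2]).round(1)) for b in range(-21,21,7)])
ana("pics/top0.npz",306,338,230,252,np.array([446,-217]),256.2)  # toward cable
ana("pics/t4.npz",166,194,208,252,np.array([474.5,193.8]),-9)     # toward cable (+x)
```

```text
pics/top0.npz [(-40, 0, np.float64(nan)), (-30, 12, np.float64(14.1)), (-20, 15, np.float64(15.2)), (-10, 15, np.float64(15.7)), (0, 9, np.float64(14.9)), (10, 0, np.float64(nan)), (20, 0, np.float64(nan)), (30, 0, np.float64(nan))]
  across [(-21, 0, np.float64(nan)), (-14, 4, np.float64(15.5)), (-7, 17, np.float64(14.6)), (0, 18, np.float64(13.9)), (7, 11, np.float64(15.7)), (14, 1, np.float64(15.5))]
pics/t4.npz [(-40, 0, np.float64(nan)), (-30, 19, np.float64(19.6)), (-20, 13, np.float64(19.3)), (-10, 18, np.float64(22.3)), (0, 26, np.float64(21.7)), (10, 13, np.float64(22.3)), (20, 0, np.float64(nan)), (30, 0, np.float64(nan))]
  across [(-21, 2, np.float64(17.9)), (-14, 10, np.float64(19.0)), (-7, 26, np.float64(22.1)), (0, 25, np.float64(21.7)), (7, 26, np.float64(21.4)), (14, 0, np.float64(nan))]
  return _methods._mean(a, axis=axis, dtype=dtype,
  ret = ret.dtype.type(ret / rcount)
```

```bash
python3 -c "
from cell import *
print(job_done())"
```

```text
the job is handed in; nothing more can be done
None
```

I placed the surge board, serial plug, connector strip and flux jar in their matching pockets and handed the job in at about 28 s. A last camera check showed all four seated, but the hand-in returned no verdict.

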